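# Make up two sample-prep kits

## Task

Make up the two sample-prep kits: the yellow-capped bottle and the purple tube rack go in the white tray, the red-capped bottle and the pink tube rack in the blue tray. In each tray stand the bottle in the small bay and the rack in the large bay, all upright, flat on the tray floor and let go. Leave the blue-capped bottle and the lime green rack standing where they are on the bench.

Things in the scene. Friction and masses are not known exactly. Their poses are not given: they have to be found in the camera images.
- bottle_red_mid (a point): Site at the centre of the red-capped reagent bottle, half-way up: a small upright white plastic bottle with a flat red screw cap, 65 mm tall (point 32.5 mm above its underside), body 38 mm in diameter up to 43 mm, cap 33 mm in diameter and 16 mm tall; about 80 g. z is up along the bottle; its yaw means nothing.
- bottle_yellow_mid (a point): Site at the centre of the yellow-capped reagent bottle, half-way up: a small upright white plastic bottle with a flat yellow screw cap, 65 mm tall (point 32.5 mm above its underside), body 38 mm in diameter up to 43 mm, cap 33 mm in diameter and 16 mm tall; about 80 g. z is up along the bottle; its yaw means nothing.
- bottle_blue_mid (a point): Site at the centre of the blue-capped reagent bottle, half-way up: a small upright white plastic bottle with a flat blue screw cap, 65 mm tall (point 32.5 mm above its underside), body 38 mm in diameter up to 43 mm, cap 33 mm in diameter and 16 mm tall; about 80 g. z is up along the bottle; its yaw means nothing.
- rack_pink_mid (a point): Site at the centre of the pink tube rack, half-way up: a pink plastic block with 3 rows of 5 dark round holes in its top, 42 mm along its x, 64 mm along its y, 52 mm tall (point 26 mm above its underside); about 90 g. z is up; grip it across the 42 mm.
- rack_purple_mid (a point): Site at the centre of the purple tube rack, half-way up: a purple plastic block with 3 rows of 5 dark round holes in its top, 42 mm along its x, 64 mm along its y, 52 mm tall (point 26 mm above its underside); about 90 g. z is up; grip it across the 42 mm.
- rack_lime_mid (a point): Site at the centre of the lime green tube rack, half-way up: a lime green plastic block with 3 rows of 5 dark round holes in its top, 42 mm along its x, 64 mm along its y, 52 mm tall (point 26 mm above its underside); about 90 g. z is up; grip it across the 42 mm.
- tray_white: The white kit tray, fixed to the bench, 70 mm along its x, 152 along its y. Origin: centre of its underside. Floor 3 mm thick; rims and cross rib 4 mm thick, 9 mm tall above the bench. Two bays: small (bottle) centred at x 0, y -44 mm, 62 mm in x by 56 in y inside; large (rack) at x 0, y +30 mm, 62 by 84 inside: the rack's 64 mm length lies along the tray's y.
- tray_blue: The blue kit tray, fixed to the bench, 70 mm along its x, 152 along its y. Origin: centre of its underside. Floor 3 mm thick; rims and cross rib 4 mm thick, 9 mm tall above the bench. Two bays: small (bottle) centred at x 0, y -44 mm, 62 mm in x by 56 in y inside; large (rack) at x 0, y +30 mm, 62 by 84 inside: the rack's 64 mm length lies along the tray's y.
Mind the look-alikes: they are no part of the job. What is shaped like the part that bears bottle_blue_mid but brown or turquoise is not meant.

How it is judged:
By the outcome, as a careful person would: the job done as asked, in the order asked, and still so for the second after the job is handed in, with the robot touching nothing.
It also fails if it takes over 109 s, if anything falls off the work surface, if the arm or the gripper's body presses on something with over 40 N, if the wrist force passes 120 N, or if a joint passes its speed limit or range.

## Robot

A 6-joint arm with a two-finger parallel gripper is mounted at the origin on the work surface. World frame = base frame: x ahead of the robot, y to its left, z up, the work surface at z = 0. Lengths are in m, angles in rad, forces in N, time in s.
With the tool pointing down it reaches from about 0.35 to 0.975 m from the base axis. Payload 4.9 kg.
Tool frame: the origin (TCP) lies at the very end of the fingers, on their centre line; the grasp point (between the pads) lies 19 mm behind it; z points along the fingers, y is the line along which they close (so a half turn about z gives the same grasp; the last joint's range is limited). The gripper opens to 85 mm and grips with 20 to 120 N. Pads are 22 mm wide; open, the fingers measure 114 mm over their backs; the gripper's body (76 mm by 85 mm) begins 54 mm behind the grasp point. The pads swing forward as they close: fully open they stand 13 mm farther back than shut.
Start: joints at [1.069, 0.053, 1.613, -0, 1.476, -0.119], TCP at [0.233, 0.58, 0.231] pointing down, gripper open.
Joint ranges: [-3.01, 3.01], [-1.01, 2.22], [0.06, 2.58], [-1.02, 4.17], [0.09, 2.62], [-3.14, 3.14]. Speed limits (rad/s): [2.57, 2.57, 3.14, 3.14, 3.14, 3.14].

## Interface

Orientations are given as a rotation vector (axis times angle).
In Python, from station import * gives the robot as it stands.
- The arm moves only by the shell command python3 -m crank 'ROWS' [OPENING] [FORCE]. ROWS is JSON, a list of rows, each an object with "offset": the shift along the tool's x, y, z in m, a list of three; "twist": the turn, a rotation vector about the tool's x, y, z in degrees, a list of three. In form: [{"offset": [x, y, z], "twist": [rx, ry, rz]}, ...]. A call has 1 to 20 rows; each row is the pose to reach, as a shift and turn from the pose commanded when the call began, along the tool's axes at that moment; what a row does not reach only later rows make up. A row lasts 1/8 s, in which the tool goes at most 62.5 mm and 10.7 degrees, less where a joint would pass 70% of its speed; a pose out of reach is approached as far as the arm can. A call with a gripper value outside its range is refused whole. OPENING is the opening, from 0 (shut) to 1 (fully open), set as the call begins (- or left out, the last holds). The fingers move at their own pace and stop on an object; FORCE is the grip in N (left out, the last holds). Time passes only in rows, so rows that repeat a pose let the fingers close. It gives the time, the measured TCP pose, the force, the opening and the grip force at its end, in the units of the state.
- get_obs(): the state, without advancing time (a new reading comes with each control period).
- get_image(name): name is "side" or "top" or "wrist"; returns the picture (384x512x3 uint8, red, green, blue); there is no depth.
- get_calibration(name): a dict with "intrinsics" (3x3 intrinsics, pixels), "world_from_camera" (4x4, takes a point from camera to world coordinates); the wrist camera has in their place "tool_from_camera" (4x4, takes a point from camera to tool coordinates, whose origin is the TCP and whose axes are the flange's). Camera axes: x right, y up, looking along -z (the intrinsics and any distortion apply to the point x, -y, -z); pixel columns grow to the right and rows downward; lengths in m; the calibration is good to about 2 mm. A picture is of the moment at which its call begins: read the wrist's pose just before it. get_calibration takes no time and is no camera call.
- finish_job(): hands the job in; it is judged then, once.
Trained networks look in the newest picture that a camera, given by its name, has taken for a name from the list of things; names that differ only in an ending like _2 or _b are one class to them, and where a whole thing is asked for, a point or a joint stands for the part that bears it (a point fixed in the world has none). Each returns a list of dicts, best first, with "confidence" (0 to 1); they miss things now and then, are a little off and sometimes report something else, mostly with a low value. They report only what shows in the picture. A call takes as long as a camera call. They do not tell look-alikes from the thing itself.
- cut_out(query, camera): "region" (384x512 bool, what is visible of it) and "rect" ([centre column, centre row, width, height] in pixels, round what is visible of it).
The state is a dict: "t": time; "q": joint angles; "dq": joint speeds; "effort": joint torques, N m; "tool_pos": TCP position; "tool_rot": TCP orientation; "contact_force": force on the tool from outside, world axes, zero at the start; "wrist_torque": the same for the moment, N m; "opening": finger opening in m; "grip_force": force on a finger pad.
Only numpy, scipy, OpenCV 4.12 (cv2) and the standard library are available. Lean on these libraries where they do the work, as an engineer would, in place of code of your own. Each camera call takes 0.05 s, during which the arm holds its last target. There are 200 camera calls.

## Working session

There is one attempt and no reset: what is moved stays moved. The work goes in short steps, Python scripts to look and compute and a shell command to move; the robot and the scene stay as the last step left them, time stands still between calls to the robot, and variables do not carry over. Pictures are saved under pics/ and viewed, at most 14 in all, crops included, and the job is handed in when it is done.

```bash
mkdir -p pics; python3 - <<'E'
from station import *
import cv2,numpy as np
o=get_obs();print({k:np.round(v,3) for k,v in o.items()})
for n in("top","side"):
    im=get_image(n);cv2.imwrite(f"pics/{n}0.png",cv2.resize(im[:,:,::-1],(800,600)))
    c=get_calibration(n);print(n,c)
print(get_calibration("wrist"))
E
```

```text
{'t': np.float64(0.0), 'q': array([ 1.069,  0.053,  1.614, -0.   ,  1.476, -0.119]), 'dq': array([-0.001, -0.001,  0.002, -0.   , -0.001, -0.002]), 'effort': array([ 0.0000e+00, -3.9368e+01, -3.7018e+01, -0.0000e+00,  7.0000e-03,
       -0.0000e+00]), 'tool_pos': array([0.233, 0.579, 0.23 ]), 'tool_rot': array([-5.970e-01, -3.084e+00,  3.000e-03]), 'contact_force': array([-0.493,  0.361,  0.304]), 'wrist_torque': array([ 0.014, -0.054,  0.035]), 'grip_force': np.float64(0.0), 'opening': np.float64(0.086)}
top {'intrinsics': array([[409.68139691,   0.        , 256.38991206],
       [  0.        , 409.68139691, 186.12278444],
       [  0.        ,   0.        ,   1.        ]]), 'world_from_camera': array([[ 0.01683698,  0.99487981, -0.09965277,  0.415069  ],
       [-0.99980964,  0.01773507,  0.00813319,  0.0319827 ],
       [ 0.0098589 ,  0.09949686,  0.99498903,  1.06554077],
       [ 0.        ,  0.        ,  0.        ,  1.        ]])}
side {'intrinsics': array([[415.26902429,   0.        , 260.68329092],
       [  0.        , 415.26902429, 192.64066714],
       [  0.        ,   0.        ,   1.        ]]), 'world_from_camera': array([[ 0.71323085,  0.48810139, -0.50304949, -0.04602637],
       [-0.70085849,  0.50681197, -0.50193525, -0.52574039],
       [ 0.00995621,  0.71056221,  0.70356394,  0.86668397],
       [ 0.        ,  0.        ,  0.        ,  1.        ]])}
{'intrinsics': array([[277.94357471,   0.        , 251.59235152],
       [  0.        , 277.94357471, 189.98276432],
       [  0.        ,   0.        ,   1.        ]]), 'tool_from_camera': array([[-3.01007241e-04,  9.59326433e-01,  2.82298962e-01,
         7.10903827e-02],
       [ 9.99999947e-01,  3.24299610e-04, -3.57846281e-05,
        -1.04417584e-03],
       [-1.25878583e-04,  2.82298936e-01, -9.59326480e-01,
        -1.42326244e-01],
       [ 0.00000000e+00,  0.00000000e+00,  0.00000000e+00,
         1.00000000e+00]])}
```

View pics/top0.png

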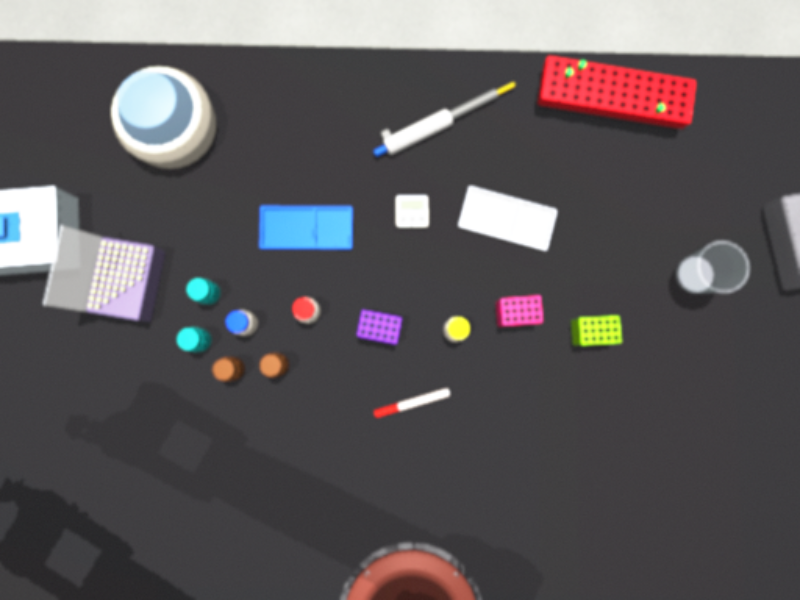

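View pics/side0.png

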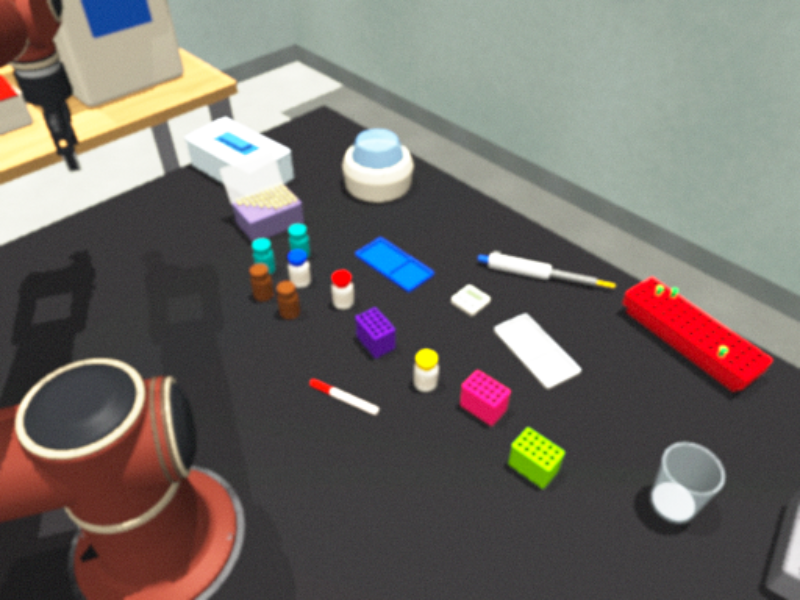

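The red cap is at (305,309), the yellow at (457,328), the purple rack at (380,327) and the pink rack at (520,310). Things to avoid:
- blue cap (238,321)
- turquoise bottles (202,290) and (192,339)
- brown bottles (227,369) and (272,365)
- lime rack (598,330)
- red marker (380,412)
- red rack (620,90)

The blue tray at (306,227) has its rib right of centre. The white tray at (507,217) has no visible rib yet.

```bash
cat > h.py <<'E'
from station import *
import cv2,numpy as np
from scipy.optimize import minimize
def proj(P,K,W):
    p=(P-W[:3,3])@W[:3,:3]; p=p*[1,-1,-1]; p=p@K.T; return p[:,:2]/p[:,2:]
def pts(kind,x,y,a,z0=0):
    if kind=='rack': s=(.042,.064,.052)
    if kind=='tray': s=(.070,.152,.009)
    if kind=='bottle':
        t=np.linspace(0,2*np.pi,24);P=[]
        for r,z in((.019,0),(.019,.043),(.0165,.065)): P.append(np.c_[r*np.cos(t),r*np.sin(t),0*t+z])
        P=np.vstack(P)
    else:
        P=np.array([[i*s[0]/2,j*s[1]/2,k*s[2]] for i in(-1,1) for j in(-1,1) for k in(0,1)])
    c,si=np.cos(a),np.sin(a)
    return P@np.array([[c,-si,0],[si,c,0],[0,0,1]]).T+[x,y,z0]
def sil(kind,p,K,W,z0=0):
    m=np.zeros((384*4,512*4),np.uint8)
    h=cv2.convexHull((proj(pts(kind,*p,z0),K,W)*4+1.5).astype(np.float32))
    cv2.fillConvexPoly(m,np.round(h).astype(np.int32),255)
    return cv2.resize(m,(512,384),interpolation=cv2.INTER_AREA)/255.
def ground(u,v,z,K,W):
    d=np.linalg.inv(K)@[u,v,1];d=W[:3,:3]@(d*[1,-1,-1]);t=(z-W[2,3])/d[2];return (W[:3,3]+t*d)[:2]
def fit(kind,masks,a0,x0,z0=0):
    # masks: list of (mask,K,W)
    def c(p): 
        e=0
        for m,K,W in masks:
            s=sil(kind,p*np.array([.01,.01,.1]),K,W,z0); e+=1-np.minimum(s,m).sum()/np.maximum(s,m).sum()
        return e
    best=None
    for a in a0:
        q=np.array([x0[0]/.01,x0[1]/.01,a/.1])
        r=minimize(c,q,method='Nelder-Mead',options=dict(initial_simplex=np.array([q,q+[1,0,0],q+[0,1,0],q+[0,0,2]]),xatol=.01,fatol=1e-4,maxiter=150))
        if best is None or r.fun<best.fun: best=r
    return best.x*[.01,.01,.1],best.fun
E
python3 - <<'E'
from h import *
import warnings
hue=dict(bottle_red_mid=(185.6+9.6,197.8),bottle_yellow_mid=(292,210),rack_pink_mid=(333,199),rack_purple_mid=(243,209),rack_lime_mid=(382,212),tray_white=(324,139),tray_blue=(196,145),bottle_blue_mid=(153,206))
C={n:get_calibration(n) for n in("top","side")};
I={n:get_image(n) for n in C}
for q,(u,v) in hue.items():
    kind=q.split('_')[0]; K,W=C['top']['intrinsics'],C['top']['world_from_camera']
    x0=ground(u,v,{'rack':.05,'tray':.005,'bottle':.06}[kind],K,W)
    ms=[]
    for n in C:
        Kn,Wn=C[n]['intrinsics'],C[n]['world_from_camera']
        uu,vv=proj(np.array([[*x0,.02]]),Kn,Wn)[0]
        d=[e for e in cut_out(q,n) if abs(e['rect'][0]-uu)<14 and abs(e['rect'][1]-vv)<14]
        if d: ms.append((d[0]['region'].astype(float),Kn,Wn));print(q,n,d[0]['confidence'],np.round(d[0]['rect']))
        else: print(q,n,'missed',uu,vv)
    a0=[0] if kind=='bottle' else [-.6,-.2,.2,.6]
    for i,m in enumerate(ms): print('  single',*[np.round(t,4) for t in fit(kind,[m],a0,x0)])
    if ms: print('  both',*[np.round(t,4) for t in fit(kind,ms,a0,x0)])
c=I['top'][115:165,285:365].astype(float);c=np.clip((c-c.max()+70)*3.6,0,255).astype(np.uint8)
d=I['top'][180:225,180:360]
cv2.imwrite('pics/c1.png',np.vstack([cv2.resize(c[:,:,::-1],(560,350),interpolation=2),cv2.resize(d[:,:,::-1],(560,140),interpolation=2)]))
E
```

```text
bottle_red_mid top 0.61 [198. 200.  19.  16.]
bottle_red_mid side 0.79 [220. 186.  16.  24.]
  single [ 0.4849  0.1763 -0.0165] 0.0765
  single [ 0.4861  0.1784 -0.0242] 0.0709
  both [ 0.4848  0.1769 -0.0267] 0.1612
bottle_yellow_mid top 0.52 [291. 212.  14.  15.]
bottle_yellow_mid side 0.57 [274. 237.  12.  26.]
  single [ 0.4576 -0.0671  0.1885] 0.1245
  single [ 0.4592 -0.0658  0.2147] 0.0534
  both [ 0.4577 -0.0667  0.1943] 0.1883
rack_pink_mid top 0.55 [332. 201.  32.  17.]
rack_pink_mid side 0.75 [310. 256.  33.  34.]
  single [ 0.4888 -0.1684  0.0827] 0.0568
  single [ 0.4899 -0.1665  0.0808] 0.0485
  both [ 0.4893 -0.1675  0.0969] 0.1259
rack_purple_mid top 0.7 [243. 210.  28.  21.]
rack_purple_mid side 0.97 [241. 213.  23.  27.]
  single [ 0.4588  0.0569 -0.182 ] 0.0512
  single [ 0.4602  0.0606 -0.1492] 0.0486
  both [ 0.459   0.0575 -0.158 ] 0.1377
rack_lime_mid top 0.59 [382. 212.  36.  17.]
rack_lime_mid side 0.74 [345. 293.  33.  36.]
  single [ 0.4595 -0.2936  0.0613] 0.0555
  single [ 0.4604 -0.2916  0.1241] 0.0544
  both [ 0.4599 -0.2927  0.0822] 0.125
tray_white top 0.77 [322. 140.  59.  46.]
tray_white side missed 343.5878044850651 219.48767306815253
  single [ 0.6475 -0.1542 -0.2535] 0.0412
  both [ 0.6475 -0.1542 -0.2535] 0.0412
tray_blue top 0.9 [196. 148.  56.  26.]
tray_blue side 0.75 [253. 169.  49.  32.]
  single [0.6245 0.185  0.0148] 0.0306
  single [0.6262 0.1878 0.0264] 0.0614
  both [0.6251 0.1859 0.0147] 0.1138
bottle_blue_mid top 0.52 [156. 208.  20.  18.]
bottle_blue_mid side 0.61 [190. 171.  14.  20.]
  single [0.4624 0.2788 0.0393] 0.0576
  single [0.4603 0.2807 0.1313] 0.1827
  both [0.4622 0.2787 0.0918] 0.2523
```

View pics/c1.png

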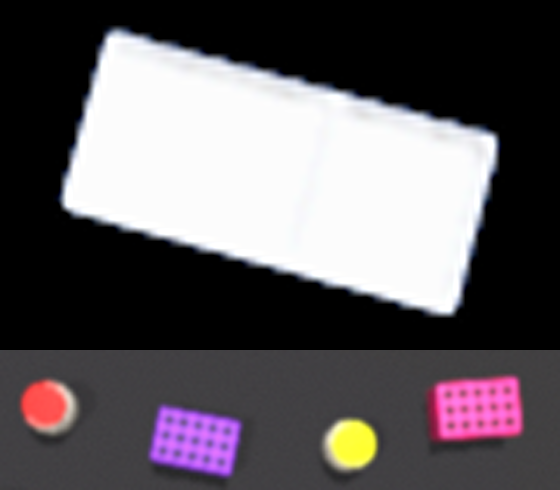

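The crop shows the white tray's rib right of centre, at about (315,170), so the large bay is on the left (+y) in both trays. The red cap, purple rack, yellow cap and pink rack are confirmed by colour and shape. I'll start with the yellow bottle.

```bash
cat >> h.py <<'E'
from scipy.spatial.transform import Rotation as Ro
def goal(x,y,z,psi,o=None):
    o=o or get_obs();R=Ro.from_rotvec(o['tool_rot']);c,s=np.cos(psi),np.sin(psi)
    G=Ro.from_matrix(np.array([[-s,c,0],[c,s,0],[0,0,-1.]]))
    print('t',round(float(o['t']),2),'off',np.round(R.inv().apply(np.array([x,y,z])-o['tool_pos']),4),'tw',np.round((R.inv()*G).as_rotvec(degrees=True),1))
def wristfit(q,kind,x0,z0=0,a0=(0,)):
    o=get_obs();im=get_image('wrist');c=get_calibration('wrist')
    T=np.eye(4);T[:3,:3]=Ro.from_rotvec(o['tool_rot']).as_matrix();T[:3,3]=o['tool_pos'];W=T@c['tool_from_camera'];K=c['intrinsics']
    e=proj(np.array([[*x0,.03+z0]]),K,W)[0]
    d=sorted(cut_out(q,'wrist'),key=lambda d:np.hypot(*(np.array(d['rect'][:2])-e)))
    for t in d[:2]: print(t['confidence'],np.round(t['rect']),'expect',np.round(e))
    if d: print(*[np.round(t,4) for t in fit(kind,[(d[0]['region'].astype(float),K,W)],a0,x0,z0)])
    return im
E
python3 -c "
from h import *
goal(.4585,-.0665,.20,-.2535)"
```

```text
t 1.0 off [-0.4502 -0.5154  0.0313] tw [-0.  -0.  82.6]
```

```bash
python3 -m crank '[{"offset":[-0.11,-0.13,0.008],"twist":[0,0,20]},{"offset":[-0.22,-0.26,0.016],"twist":[0,0,40]},{"offset":[-0.33,-0.39,0.024],"twist":[0,0,60]},{"offset":[-0.45,-0.515,0.031],"twist":[0,0,82.6]},{"offset":[-0.45,-0.515,0.031],"twist":[0,0,82.6]},{"offset":[-0.45,-0.515,0.031],"twist":[0,0,82.6]},{"offset":[-0.45,-0.515,0.031],"twist":[0,0,82.6]},{"offset":[-0.45,-0.515,0.031],"twist":[0,0,82.6]},{"offset":[-0.45,-0.515,0.031],"twist":[0,0,82.6]},{"offset":[-0.45,-0.515,0.031],"twist":[0,0,82.6]},{"offset":[-0.45,-0.515,0.031],"twist":[0,0,82.6]},{"offset":[-0.45,-0.515,0.031],"twist":[0,0,82.6]},{"offset":[-0.45,-0.515,0.031],"twist":[0,0,82.6]},{"offset":[-0.45,-0.515,0.031],"twist":[0,0,82.6]}]' 1 40
python3 -c "
from h import *
im=wristfit('bottle_yellow_mid','bottle',(.4585,-.0665))
cv2.imwrite('pics/w1.png',im[:,:,::-1])
goal(.4585,-.0665,.015,-.2535)"
```

```text
t: 2.75
tool_pos: [0.4583, -0.0649, 0.2004]
tool_rot: [2.483, 1.925, 0.0]
contact_force: [0.5, -0.3, 0.1]
opening: 0.0855
grip_force: 0.0
0.74 [255. 173.  33.  42.] expect [252. 173.]
[ 0.4601 -0.0668  0.0778] 0.0386
t 2.85 off [-0.0015  0.0004  0.1854] tw [ 0.  -0.   0.1]
```

View pics/w1.png

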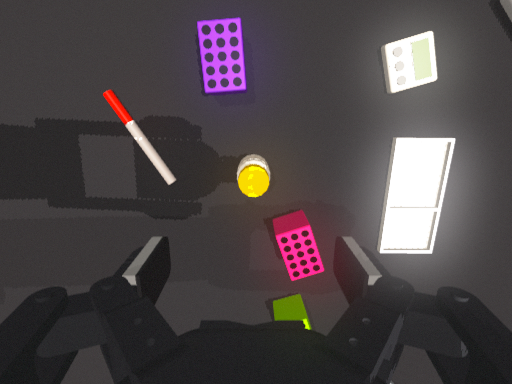

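The yellow bottle is at (254,175) between the fingers. The white tray at (415,195) has its large bay on the +y side, as expected. I'll descend and grip the bottle.

```bash
python3 -c "
from h import *
wristfit('tray_white','tray',(.6475,-.1542),a0=(-.25,))
wristfit('rack_purple_mid','rack',(.459,.0575),a0=(-.16,))
wristfit('rack_pink_mid','rack',(.4893,-.1675),a0=(.09,))
"
python3 -m crank '[{"offset":[-0.002,0.001,0.06],"twist":[0,0,0]},{"offset":[-0.002,0.001,0.12],"twist":[0,0,0]},{"offset":[-0.002,0.001,0.16],"twist":[0,0,0]},{"offset":[-0.002,0.001,0.185],"twist":[0,0,0]},{"offset":[-0.002,0.001,0.185],"twist":[0,0,0]},{"offset":[-0.002,0.001,0.185],"twist":[0,0,0]},{"offset":[-0.002,0.001,0.185],"twist":[0,0,0]}]'
python3 -m crank '[{"offset":[0,0,0],"twist":[0,0,0]},{"offset":[0,0,0],"twist":[0,0,0]},{"offset":[0,0,0],"twist":[0,0,0]},{"offset":[0,0,0],"twist":[0,0,0]},{"offset":[0,0,0],"twist":[0,0,0]},{"offset":[0,0,0],"twist":[0,0,0]},{"offset":[0,0,0],"twist":[0,0,0]},{"offset":[0,0,0],"twist":[0,0,0]}]' 0 40
python3 -m crank '[{"offset":[0,0,-0.05],"twist":[0,0,0]},{"offset":[0,0,-0.1],"twist":[0,0,0]},{"offset":[0,0,-0.105],"twist":[0,0,0]},{"offset":[0,0,-0.105],"twist":[0,0,0]}]'
python3 -c "
from h import *
goal(.6365,-.1968,.10,-.2535)"
```

```text
0.98 [417. 195.  80. 121.] expect [423. 204.]
[ 0.649  -0.1538 -0.2516] 0.0116
0.59 [223.  56.  54.  82.] expect [222.  59.]
[ 0.461   0.057  -0.1612] 0.0239
0.77 [298. 246.  50.  74.] expect [296. 244.]
[ 0.4903 -0.1683  0.0789] 0.0451
t: 4.03
tool_pos: [0.4605, -0.0687, 0.0172]
tool_rot: [2.482, 1.921, 0.003]
contact_force: [-0.0, -0.1, -0.2]
opening: 0.0855
grip_force: 0.0
t: 5.03
tool_pos: [0.4595, -0.0684, 0.0159]
tool_rot: [2.484, 1.922, 0.001]
contact_force: [-0.1, -0.3, 6.0]
opening: 0.0366
grip_force: 40.6
t: 5.52
tool_pos: [0.4583, -0.0681, 0.1194]
tool_rot: [-2.484, -1.922, 0.001]
contact_force: [-0.4, -0.3, -1.4]
opening: 0.0365
grip_force: 40.7
t 5.53 off [-0.0799  0.2048  0.0191] tw [-0.1 -0.  -0. ]
```

```bash
python3 -m crank '[{"offset":[-0.02,0.05,0],"twist":[0,0,0]},{"offset":[-0.04,0.1,0],"twist":[0,0,0]},{"offset":[-0.06,0.15,0],"twist":[0,0,0]},{"offset":[-0.08,0.206,0],"twist":[0,0,0]},{"offset":[-0.08,0.206,0.02],"twist":[0,0,0]},{"offset":[-0.08,0.206,0.06],"twist":[0,0,0]},{"offset":[-0.08,0.206,0.06],"twist":[0,0,0]},{"offset":[-0.08,0.206,0.06],"twist":[0,0,0]}]'
python3 -c "
from h import *
goal(.6375,-.1966,.0195,-.2535)"
```

```text
t: 6.52
tool_pos: [0.6374, -0.1967, 0.0597]
tool_rot: [-2.483, -1.922, 0.001]
contact_force: [0.7, 0.2, -0.3]
opening: 0.0369
grip_force: 40.8
t 6.53 off [0.0001 0.0001 0.0402] tw [-0.1 -0.   0. ]
```

```bash
python3 -m crank '[{"offset":[0,0,0.02],"twist":[0,0,0]},{"offset":[0,0,0.034],"twist":[0,0,0]},{"offset":[0,0,0.04],"twist":[0,0,0]},{"offset":[0,0,0.04],"twist":[0,0,0]},{"offset":[0,0,0.04],"twist":[0,0,0]}]'
python3 -m crank '[{"offset":[0,0,0],"twist":[0,0,0]},{"offset":[0,0,0],"twist":[0,0,0]},{"offset":[0,0,0],"twist":[0,0,0]},{"offset":[0,0,0],"twist":[0,0,0]},{"offset":[0,0,-0.03],"twist":[0,0,0]},{"offset":[0,0,-0.09],"twist":[0,0,0]},{"offset":[0,0,-0.15],"twist":[0,0,0]},{"offset":[0,0,-0.18],"twist":[0,0,0]},{"offset":[0,0,-0.18],"twist":[0,0,0]}]' 0.65
python3 -c "
from h import *
im=wristfit('bottle_yellow_mid','bottle',(.6375,-.1966),.003)
cv2.imwrite('pics/w2.png',im[:,:,::-1])
goal(.4603,.057,.20,-.161)"
```

```text
t: 7.15
tool_pos: [0.6386, -0.1975, 0.0205]
tool_rot: [2.484, 1.922, 0.0]
contact_force: [0.0, 0.4, -1.5]
opening: 0.0365
grip_force: 40.9
t: 8.28
tool_pos: [0.6402, -0.1982, 0.2049]
tool_rot: [2.479, 1.919, 0.006]
contact_force: [0.4, 0.2, -0.8]
opening: 0.0556
grip_force: 0.0
0.62 [250. 169.  37.  41.] expect [247. 171.]
[ 0.6395 -0.1958  0.0277] 0.0535
t 8.38 off [ 0.2015 -0.2357 -0.0003] tw [-0.1 -0.  -5.3]
```

View pics/w2.png

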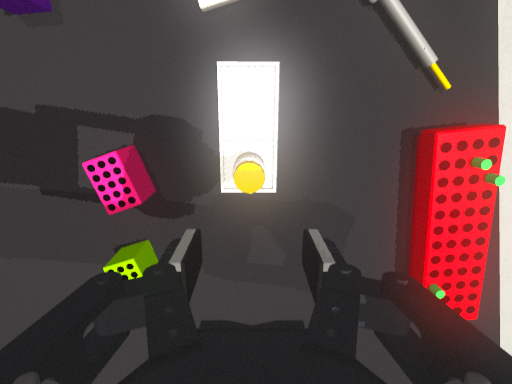

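The yellow bottle stands upright in the small bay, at (249,178). Next is the purple rack.

```bash
python3 -m crank '[{"offset":[0.04,-0.047,0],"twist":[0,0,-2]},{"offset":[0.08,-0.094,0],"twist":[0,0,-3]},{"offset":[0.12,-0.141,0],"twist":[0,0,-4]},{"offset":[0.16,-0.188,0],"twist":[0,0,-5]},{"offset":[0.2015,-0.236,0],"twist":[0,0,-5.3]},{"offset":[0.2015,-0.236,0],"twist":[0,0,-5.3]},{"offset":[0.2015,-0.236,0.05],"twist":[0,0,-5.3]},{"offset":[0.2015,-0.236,0.08],"twist":[0,0,-5.3]},{"offset":[0.2015,-0.236,0.08],"twist":[0,0,-5.3]},{"offset":[0.2015,-0.236,0.08],"twist":[0,0,-5.3]}]' 1
python3 -c "
from h import *
wristfit('rack_purple_mid','rack',(.4603,.057),a0=(-.16,))
goal(.4603,.057,.015,-.161)"
```

```text
t: 9.62
tool_pos: [0.4609, 0.0564, 0.1207]
tool_rot: [2.394, 2.035, -0.0]
contact_force: [0.8, -0.2, -0.4]
opening: 0.0854
grip_force: 0.0
0.6 [253. 192.  55.  84.] expect [250. 192.]
0.74 [429.  56.  93. 108.] expect [250. 192.]
[ 0.4608  0.0579 -0.1773] 0.0433
t 9.72 off [ 1.000e-04 -1.700e-03  1.069e-01] tw [ 0.1 -0.  -0. ]
```

```bash
python3 -m crank '[{"offset":[0.0005,-0.001,0.05],"twist":[0,0,-0.5]},{"offset":[0.0005,-0.001,0.09],"twist":[0,0,-0.5]},{"offset":[0.0005,-0.001,0.106],"twist":[0,0,-0.5]},{"offset":[0.0005,-0.001,0.106],"twist":[0,0,-0.5]},{"offset":[0.0005,-0.001,0.106],"twist":[0,0,-0.5]}]'
python3 -m crank '[{"offset":[0,0,0],"twist":[0,0,0]},{"offset":[0,0,0],"twist":[0,0,0]},{"offset":[0,0,0],"twist":[0,0,0]},{"offset":[0,0,0],"twist":[0,0,0]},{"offset":[0,0,0],"twist":[0,0,0]},{"offset":[0,0,0],"twist":[0,0,0]},{"offset":[0,0,0],"twist":[0,0,0]}]' 0 40
python3 -m crank '[{"offset":[0,0,-0.05],"twist":[0,0,0]},{"offset":[0,0,-0.1],"twist":[0,0,0]},{"offset":[0,0,-0.12],"twist":[0,0,0]},{"offset":[0,0,-0.12],"twist":[0,0,0]}]'
python3 -c "
from h import *
goal(.656,-.125,.136,-.2525)"
```

```text
t: 10.35
tool_pos: [0.4614, 0.0575, 0.0164]
tool_rot: [2.382, 2.044, 0.004]
contact_force: [-0.9, 0.3, 0.3]
opening: 0.0855
grip_force: 0.0
t: 11.22
tool_pos: [0.4604, 0.0575, 0.0152]
tool_rot: [2.383, 2.045, 0.002]
contact_force: [-1.0, -0.2, 5.6]
opening: 0.0419
grip_force: 41.2
t: 11.72
tool_pos: [0.4604, 0.0575, 0.1357]
tool_rot: [2.382, 2.045, 0.004]
contact_force: [0.5, 0.1, -2.1]
opening: 0.0416
grip_force: 40.9
t 11.72 off [-0.1507  0.221   0.0003] tw [ 0.2 -0.   5.7]
```

```bash
python3 -m crank '[{"offset":[-0.03,0.044,0],"twist":[0,0,2]},{"offset":[-0.06,0.088,0],"twist":[0,0,3]},{"offset":[-0.09,0.132,0],"twist":[0,0,4]},{"offset":[-0.12,0.176,0],"twist":[0,0,5]},{"offset":[-0.1505,0.221,0],"twist":[0,0,5.7]},{"offset":[-0.1505,0.221,0],"twist":[0,0,5.7]},{"offset":[-0.1505,0.221,0.05],"twist":[0,0,5.7]},{"offset":[-0.1505,0.221,0.076],"twist":[0,0,5.7]},{"offset":[-0.1505,0.221,0.076],"twist":[0,0,5.7]},{"offset":[-0.1505,0.221,0.076],"twist":[0,0,5.7]}]'
python3 -c "
from h import *
goal(.656,-.125,.0185,-.2525)"
```

```text
t: 12.98
tool_pos: [0.655, -0.1243, 0.0587]
tool_rot: [2.482, 1.925, 0.0]
contact_force: [-0.1, -0.1, 0.2]
opening: 0.0417
grip_force: 41.1
t 12.97 off [-0.0004  0.0011  0.0402] tw [ 0.  -0.   0.1]
```

```bash
python3 -m crank '[{"offset":[0,0.001,0.02],"twist":[0,0,0]},{"offset":[0,0.001,0.034],"twist":[0,0,0]},{"offset":[0,0.001,0.04],"twist":[0,0,0]},{"offset":[0,0.001,0.04],"twist":[0,0,0]},{"offset":[0,0.001,0.04],"twist":[0,0,0]}]'
python3 -m crank '[{"offset":[0,0,0],"twist":[0,0,0]},{"offset":[0,0,0],"twist":[0,0,0]},{"offset":[0,0,0],"twist":[0,0,0]},{"offset":[0,0,0],"twist":[0,0,0]},{"offset":[0,0,-0.03],"twist":[0,0,0]},{"offset":[0,0,-0.09],"twist":[0,0,0]},{"offset":[0,0,-0.15],"twist":[0,0,0]},{"offset":[0,0,-0.18],"twist":[0,0,0]},{"offset":[0,0,-0.18],"twist":[0,0,0]}]' 0.7
python3 -c "
from h import *
im=wristfit('rack_purple_mid','rack',(.656,-.125),.003,a0=(-.25,))
cv2.imwrite('pics/w3.png',im[:,:,::-1])
goal(.4860,.1775,.20,.0147)"
```

```text
t: 13.6
tool_pos: [0.656, -0.125, 0.0183]
tool_rot: [-2.483, -1.925, 0.0]
contact_force: [-1.5, 0.2, 0.9]
opening: 0.0417
grip_force: 40.6
t: 14.72
tool_pos: [0.6581, -0.1256, 0.2029]
tool_rot: [2.478, 1.921, 0.007]
contact_force: [0.4, 0.4, -0.6]
opening: 0.0598
grip_force: 0.0
0.82 [250. 172.  43.  68.] expect [248. 172.]
[ 0.6569 -0.1248 -0.2503] 0.0476
t 14.82 off [ 0.2506 -0.2397 -0.0023] tw [ -0.1  -0.  -15.3]
```

View pics/w3.png

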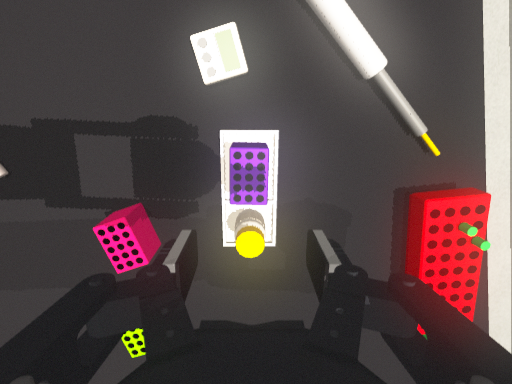

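The white tray kit is done: the rack at (249,173) sits flat in the large bay and the bottle is in the small one. Next is the red bottle.

```bash
python3 -m crank '[{"offset":[0.042,-0.04,0],"twist":[0,0,-3]},{"offset":[0.084,-0.08,0],"twist":[0,0,-6]},{"offset":[0.126,-0.12,0],"twist":[0,0,-9]},{"offset":[0.168,-0.16,0],"twist":[0,0,-12]},{"offset":[0.21,-0.2,0],"twist":[0,0,-14]},{"offset":[0.2505,-0.24,0],"twist":[0,0,-15.3]},{"offset":[0.2505,-0.24,0],"twist":[0,0,-15.3]},{"offset":[0.2505,-0.24,0.03],"twist":[0,0,-15.3]},{"offset":[0.2505,-0.24,0.04],"twist":[0,0,-15.3]},{"offset":[0.2505,-0.24,0.04],"twist":[0,0,-15.3]}]' 1
python3 -c "
from h import *
wristfit('bottle_red_mid','bottle',(.486,.1775))
wristfit('tray_blue','tray',(.6251,.1859),a0=(.015,))
goal(.4860,.1775,.016,.0147)"
```

```text
t: 16.08
tool_pos: [0.4853, 0.1764, 0.1564]
tool_rot: [-2.205, -2.235, 0.005]
contact_force: [0.2, -0.5, -0.3]
opening: 0.0854
grip_force: 0.0
0.83 [254. 182.  36.  52.] expect [253. 181.]
[0.4865 0.1766 0.2606] 0.0622
0.96 [385. 169.  86. 139.] expect [390. 174.]
[0.6266 0.1846 0.0129] 0.0325
t 16.27 off [ 0.0003 -0.0012  0.1434] tw [ 0.1 -0.  -0. ]
```

```bash
python3 -m crank '[{"offset":[0,0,0.06],"twist":[0,0,0]},{"offset":[0,0,0.11],"twist":[0,0,0]},{"offset":[0,0,0.143],"twist":[0,0,0]},{"offset":[0,0,0.143],"twist":[0,0,0]},{"offset":[0,0,0.143],"twist":[0,0,0]},{"offset":[0,0,0.143],"twist":[0,0,0]}]'
python3 -m crank '[{"offset":[0,0,0],"twist":[0,0,0]},{"offset":[0,0,0],"twist":[0,0,0]},{"offset":[0,0,0],"twist":[0,0,0]},{"offset":[0,0,0],"twist":[0,0,0]},{"offset":[0,0,0],"twist":[0,0,0]},{"offset":[0,0,0],"twist":[0,0,0]},{"offset":[0,0,0],"twist":[0,0,0]},{"offset":[0,0,0],"twist":[0,0,0]}]' 0 40
python3 -m crank '[{"offset":[0,0,-0.05],"twist":[0,0,0]},{"offset":[0,0,-0.1],"twist":[0,0,0]},{"offset":[0,0,-0.105],"twist":[0,0,0]},{"offset":[0,0,-0.105],"twist":[0,0,0]}]'
python3 -c "
from h import *
goal(.6266,.141,.06,.014)"
```

```text
t: 17.02
tool_pos: [0.4881, 0.1778, 0.0179]
tool_rot: [2.203, 2.236, 0.006]
contact_force: [-0.3, 0.1, 1.0]
opening: 0.0849
grip_force: 0.0
t: 18.02
tool_pos: [0.4866, 0.1775, 0.0159]
tool_rot: [2.204, 2.238, 0.001]
contact_force: [-1.2, -0.8, 5.4]
opening: 0.0369
grip_force: 40.5
t: 18.52
tool_pos: [0.4856, 0.1773, 0.1196]
tool_rot: [-2.204, -2.238, 0.001]
contact_force: [-0.7, 0.5, -1.0]
opening: 0.0367
grip_force: 40.4
t 18.52 off [-0.0384  0.1405  0.0595] tw [-0.   0.   0.1]
```

```bash
python3 -m crank '[{"offset":[-0.014,0.05,0],"twist":[0,0,0]},{"offset":[-0.027,0.1,0],"twist":[0,0,0]},{"offset":[-0.038,0.141,0],"twist":[0,0,0]},{"offset":[-0.038,0.141,0.03],"twist":[0,0,0]},{"offset":[-0.038,0.141,0.06],"twist":[0,0,0]},{"offset":[-0.038,0.141,0.06],"twist":[0,0,0]},{"offset":[-0.038,0.141,0.06],"twist":[0,0,0]}]'
python3 -c "
from h import *
goal(.6266,.141,.0192,.014)"
```

```text
t: 19.4
tool_pos: [0.6272, 0.1416, 0.0597]
tool_rot: [-2.204, -2.238, 0.002]
contact_force: [0.8, -0.5, 0.5]
opening: 0.037
grip_force: 40.5
t 19.4 off [-0.0005 -0.0005  0.0405] tw [-0.1  0.   0.1]
```

```bash
python3 -m crank '[{"offset":[0,0,0.02],"twist":[0,0,0]},{"offset":[0,0,0.034],"twist":[0,0,0]},{"offset":[0,0,0.04],"twist":[0,0,0]},{"offset":[0,0,0.04],"twist":[0,0,0]},{"offset":[0,0,0.04],"twist":[0,0,0]}]'
python3 -m crank '[{"offset":[0,0,0],"twist":[0,0,0]},{"offset":[0,0,0],"twist":[0,0,0]},{"offset":[0,0,0],"twist":[0,0,0]},{"offset":[0,0,0],"twist":[0,0,0]},{"offset":[0,0,-0.03],"twist":[0,0,0]},{"offset":[0,0,-0.09],"twist":[0,0,0]},{"offset":[0,0,-0.15],"twist":[0,0,0]},{"offset":[0,0,-0.18],"twist":[0,0,0]},{"offset":[0,0,-0.18],"twist":[0,0,0]}]' 0.65
python3 -c "
from h import *
im=wristfit('bottle_red_mid','bottle',(.6266,.141),.003)
goal(.4900,-.1675,.20,.082)"
```

```text
t: 20.02
tool_pos: [0.6278, 0.1416, 0.0204]
tool_rot: [2.204, 2.238, 0.001]
contact_force: [0.2, 0.7, -1.4]
opening: 0.0369
grip_force: 40.6
t: 21.15
tool_pos: [0.6297, 0.1418, 0.2047]
tool_rot: [2.201, 2.235, 0.009]
contact_force: [0.1, 0.4, -0.9]
opening: 0.0555
grip_force: 0.0
0.57 [249. 173.  34.  42.] expect [248. 173.]
[0.6278 0.1403 0.097 ] 0.0566
t 21.25 off [-0.3069 -0.1419 -0.0004] tw [-0.1  0.  -3.8]
```

```bash
python3 -m crank '[{"offset":[-0.05,-0.024,0],"twist":[0,0,-1]},{"offset":[-0.1,-0.047,0],"twist":[0,0,-2]},{"offset":[-0.15,-0.07,0],"twist":[0,0,-3]},{"offset":[-0.2,-0.094,0],"twist":[0,0,-3.8]},{"offset":[-0.25,-0.118,0],"twist":[0,0,-3.8]},{"offset":[-0.307,-0.142,0],"twist":[0,0,-3.8]},{"offset":[-0.307,-0.142,0],"twist":[0,0,-3.8]},{"offset":[-0.307,-0.142,0.05],"twist":[0,0,-3.8]},{"offset":[-0.307,-0.142,0.08],"twist":[0,0,-3.8]},{"offset":[-0.307,-0.142,0.08],"twist":[0,0,-3.8]},{"offset":[-0.307,-0.142,0.08],"twist":[0,0,-3.8]}]' 1
python3 -c "
from h import *
wristfit('rack_pink_mid','rack',(.49,-.1675),a0=(.08,))
goal(.4900,-.1675,.015,.082)"
```

```text
t: 22.62
tool_pos: [0.4908, -0.1671, 0.1207]
tool_rot: [2.128, 2.311, 0.0]
contact_force: [0.2, -0.7, 0.7]
opening: 0.0853
grip_force: 0.0
0.79 [251. 197.  59.  90.] expect [251. 193.]
[ 0.4905 -0.1688  0.0904] 0.0227
t 22.73 off [ 0.0005 -0.0018  0.107 ] tw [0.1 0.1 0. ]
```

```bash
python3 -m crank '[{"offset":[-0.0005,-0.001,0.05],"twist":[0,0,0]},{"offset":[-0.0005,-0.001,0.09],"twist":[0,0,0]},{"offset":[-0.0005,-0.001,0.106],"twist":[0,0,0]},{"offset":[-0.0005,-0.001,0.106],"twist":[0,0,0]},{"offset":[-0.0005,-0.001,0.106],"twist":[0,0,0]}]'
python3 -m crank '[{"offset":[0,0,0],"twist":[0,0,0]},{"offset":[0,0,0],"twist":[0,0,0]},{"offset":[0,0,0],"twist":[0,0,0]},{"offset":[0,0,0],"twist":[0,0,0]},{"offset":[0,0,0],"twist":[0,0,0]},{"offset":[0,0,0],"twist":[0,0,0]},{"offset":[0,0,0],"twist":[0,0,0]}]' 0 40
python3 -m crank '[{"offset":[0,0,-0.05],"twist":[0,0,0]},{"offset":[0,0,-0.1],"twist":[0,0,0]},{"offset":[0,0,-0.14],"twist":[0,0,0]},{"offset":[0,0,-0.14],"twist":[0,0,0]},{"offset":[0,0,-0.14],"twist":[0,0,0]}]'
python3 -c "
from h import *
goal(.6256,.215,.156,.014)"
```

```text
t: 23.35
tool_pos: [0.4911, -0.169, 0.0166]
tool_rot: [2.127, 2.307, 0.002]
contact_force: [-0.5, -0.0, -0.7]
opening: 0.0855
grip_force: 0.0
t: 24.22
tool_pos: [0.49, -0.1685, 0.0152]
tool_rot: [2.128, 2.309, 0.001]
contact_force: [-0.0, 0.3, 5.6]
opening: 0.0412
grip_force: 41.9
t: 24.85
tool_pos: [0.4885, -0.1677, 0.1529]
tool_rot: [-2.128, -2.308, 0.001]
contact_force: [-0.4, 0.2, -1.8]
opening: 0.0414
grip_force: 41.3
t 24.85 off [ 0.3703  0.1678 -0.003 ] tw [-0.1 -0.1  3.9]
```

```bash
python3 -m crank '[{"offset":[0.053,0.024,0],"twist":[0,0,1]},{"offset":[0.106,0.048,0],"twist":[0,0,2]},{"offset":[0.159,0.072,0],"twist":[0,0,3]},{"offset":[0.212,0.096,0],"twist":[0,0,3.9]},{"offset":[0.265,0.12,0],"twist":[0,0,3.9]},{"offset":[0.318,0.144,0],"twist":[0,0,3.9]},{"offset":[0.37,0.168,0],"twist":[0,0,3.9]},{"offset":[0.37,0.168,0],"twist":[0,0,3.9]},{"offset":[0.37,0.168,0.05],"twist":[0,0,3.9]},{"offset":[0.37,0.168,0.095],"twist":[0,0,3.9]},{"offset":[0.37,0.168,0.095],"twist":[0,0,3.9]},{"offset":[0.37,0.168,0.095],"twist":[0,0,3.9]}]'
python3 -c "
from h import *
goal(.6256,.215,.0185,.014)"
```

```text
t: 26.35
tool_pos: [0.6269, 0.2138, 0.0599]
tool_rot: [2.207, 2.235, 0.0]
contact_force: [0.1, -0.1, -0.5]
opening: 0.0415
grip_force: 41.3
t 26.35 off [ 0.0013 -0.0013  0.0414] tw [ 0.   0.  -0.1]
```

```bash
python3 -m crank '[{"offset":[0.001,-0.001,0.02],"twist":[0,0,0]},{"offset":[0.001,-0.001,0.034],"twist":[0,0,0]},{"offset":[0.001,-0.001,0.041],"twist":[0,0,0]},{"offset":[0.001,-0.001,0.041],"twist":[0,0,0]},{"offset":[0.001,-0.001,0.041],"twist":[0,0,0]}]'
python3 -m crank '[{"offset":[0,0,0],"twist":[0,0,0]},{"offset":[0,0,0],"twist":[0,0,0]},{"offset":[0,0,0],"twist":[0,0,0]},{"offset":[0,0,0],"twist":[0,0,0]},{"offset":[0,0,-0.03],"twist":[0,0,0]},{"offset":[0,0,-0.09],"twist":[0,0,0]},{"offset":[0,0,-0.15],"twist":[0,0,0]},{"offset":[0,0,-0.18],"twist":[0,0,0]},{"offset":[0,0,-0.18],"twist":[0,0,0]},{"offset":[0,0,-0.18],"twist":[0,0,0]}]' 0.7
python3 -c "
from h import *
im=wristfit('rack_pink_mid','rack',(.6256,.215),.003,a0=(.014,))
s=get_image('side')[120:280,150:400]
cv2.imwrite('pics/w4.png',im[:,:,::-1]);cv2.imwrite('pics/s4.png',cv2.resize(s[:,:,::-1],None,fx=3,fy=3,interpolation=2))"
```

```text
t: 26.98
tool_pos: [0.6258, 0.2153, 0.0183]
tool_rot: [2.206, 2.236, 0.0]
contact_force: [0.6, 0.5, 0.1]
opening: 0.0417
grip_force: 41.6
t: 28.22
tool_pos: [0.6249, 0.2151, 0.1967]
tool_rot: [-2.206, -2.235, 0.003]
contact_force: [-0.2, -0.8, -0.5]
opening: 0.0594
grip_force: 0.0
0.66 [253. 174.  43.  69.] expect [252. 173.]
[0.626  0.2157 0.0091] 0.0462
```

View pics/w4.png

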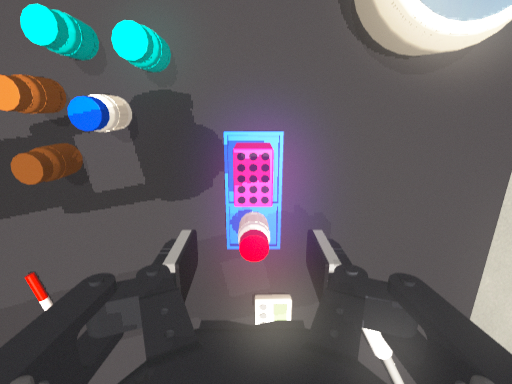

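View pics/s4.png

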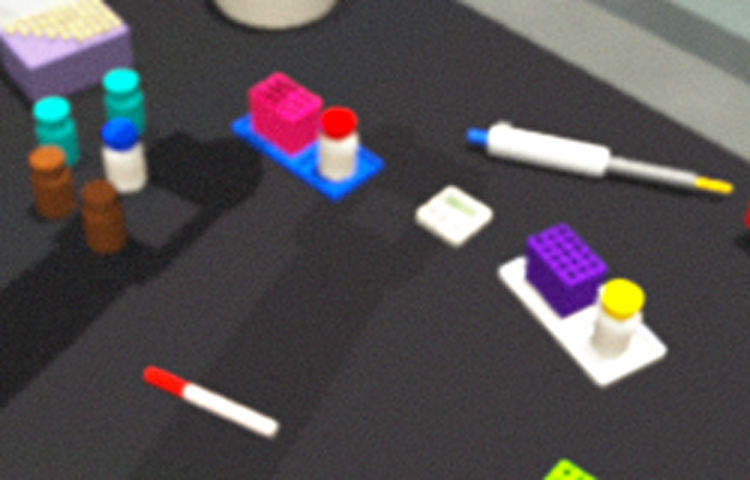

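Both kits are upright in their trays: pink rack and red bottle in the blue tray at (300,140), purple rack and yellow bottle in the white tray at (580,300). The blue-capped bottle and the lime rack have not been moved, so I'm handing the job in.

```bash
python3 -c "
from station import *
print(finish_job())"
```

```text
the job is handed in; nothing more can be done
None
```

Both kits are made up as asked and the job is handed in after about 28 s; the final pictures showed all four items upright in their bays and let go, and the blue-capped bottle and lime rack were never touched.

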